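# Hold a cleat against the sprung end stop

### The job

Shoot the jig's stop bolt fully across the throat into its keeper; then lay the long pine cleat (not the short offcut) flat on the panel, straight and centred in the throat, and push its end against the bolt until the sprung stop has gone about half-way back (about 12 newtons), never ramming it to the end of its travel. Finish while still holding the cleat there with that steady push, so that I can screw it down to the panel. Leave the other loose things on the bench where they are.

Things in the scene. Friction and masses are not known exactly. Their poses are not given: they have to be found in the camera images.
- jig: Assembly jig, fixed on the bench (place and yaw vary): MDF panel, 12 mm thick, with a sprung end stop at its far end. Origin at bench level (panel top z = +12 mm), under the unpressed stop bolt's centre line, in mid throat. Its x: pushing direction, away from the robot; y: left, along the bolt; z up. Panel spans x -220 to +130, y -90 to +190. The cleat is to lie along x, centred on y = 0, its centre at z = +32.
- stop_face (a point): Where the middle of the cleat's end must bear: centre of the near face of the square steel bolt (14 x 14 mm, centre 32 mm above the bench) when it bars the throat. In the jig frame x -7 mm plus the stop's travel, y 0, z 32. The throat, 50 mm wide (y -25 to +25), lies between the aluminium stop's two cheeks (46 to 50 mm high above the bench) and opens towards -x, 13 mm before this face.
- keeper (a point): Keeper, the right-hand cheek of the stop: centre of its slot (its mouth at jig y = -25 mm), 32 mm above the bench. The bolt enters it from the left. It moves with the stop.
- stop (a joint): Travel of the whole sprung end stop (yoke and bolt) along jig +x, m: 0 unpressed, 0.030 fully back. It starts to move at 5 N and needs 0.5 N more per mm: 12.5 N at half-way, 20 N at its end. It springs back to 0.
- bolt (a joint): Travel of the stop bolt along jig -y, m: 0 fully drawn back (the tip 27 mm left of the throat's middle), 0.070 fully home in the keeper (the tip 43 mm right of the middle). It starts somewhere near drawn back, slides with about 2 N of friction and stays where it is left.
- bolt_knob (a point): Top centre of the bolt's upright round steel knob: 16 mm in diameter, 46 mm tall above the bolt, its top 85 mm above the bench. It moves with the bolt: in the jig frame x = stop travel, y = +122 mm minus the bolt's travel. All round it there is free space above 50 mm over the bench; below that are the bolt, its track and guides (left to y = +207).
- cleat_center (a point): Centre of the cleat: a loose plain pine batten 180 mm long (its own x), 34 mm wide (y), 40 mm high (z), about 140 g, with two dark screw holes in its top, 120 mm apart. It lies flat on the bench to the right of the jig; either end may go first. It and the offcut may lie in either of two places.
- offcut_center (a point): Centre of the offcut: a bystander, the same pine batten but only 110 mm long and without holes. Leave it alone.
- glue: Bystander: white glue bottle with an orange cap, 60 mm in diameter, 170 mm tall, upright; origin under its middle. Leave it alone.
- screw_jar: Bystander: jar with a steel lid, 60 mm in diameter, 65 mm tall; origin under its middle. Leave it alone.
- screwdriver: Bystander: screwdriver lying on the bench. Leave it alone.
- tiles: Bystander: small stack of four MDF tiles, 55 x 30 mm, 24 mm high; origin under its middle. Leave it alone.
There are look-alikes about, which are no part of the job. What is shaped like the part that bears cleat_center but pink is not meant.

How it is judged:
By the outcome, as a careful person would: the job done as asked, in the order asked, and still so for the second after the job is handed in, while the arm keeps its last pose, push and grip.
It also fails if it takes over 72 s, if anything falls off the work surface, if the arm or the gripper's body presses on something with over 40 N, if the wrist force passes 120 N, or if a joint passes its speed limit or range.

### The arm

A 6-joint arm with a two-finger parallel gripper is mounted at the origin on the work surface. World frame = base frame: x ahead of the robot, y to its left, z up, the work surface at z = 0. Lengths are in mm, angles in rad, forces in N, time in s.
With the tool pointing down it reaches from about 225 to 875 mm from the base axis. Payload 3.4 kg.
Tool frame: the origin (TCP) lies on the mounting face of the last link; the fingertips stand 173 mm ahead of it and the grasp point (between the pads) lies 155 mm ahead of it; z points along the fingers, y is the line along which they close (so a half turn about z gives the same grasp; the last joint's range is limited). The gripper opens to 85 mm and grips with 20 to 120 N. Pads are 22 mm wide; open, the fingers measure 114 mm over their backs; the gripper's body (76 mm by 85 mm) begins 54 mm behind the grasp point. The pads swing forward as they close: fully open they stand 13 mm farther back than shut.
Start: joints at [1.069, 0.276, 1.505, -0, 1.361, -0.121], TCP at [213.718, 533.825, 404.728] pointing down, gripper open.
Joint ranges: [-2.89, 2.89], [-0.75, 2.08], [0.22, 2.7], [-1.18, 4.32], [0.11, 2.71], [-2.7, 2.7]. Speed limits (rad/s): [2.57, 2.57, 3.14, 3.14, 3.14, 3.14].

### API

Orientations are given as a rotation vector (axis times angle).
In Python, from plant import status, eyes, bot gives the robot as it stands.
- The arm moves only by the tool arm_command, never from a script. Its argument "deltas" is a list that holds one entry, the list of rows, each a list of 5 numbers: the shift along the tool's x, y, z in cm, then the turn about the tool's z in rad, then the opening, from 0 (shut) to 1 (fully open). In form: [[[dx, dy, dz, roll, gripper], ...]]. A call has 1 to 5 rows; each row is the pose to reach, as a shift and turn from the pose commanded when the call began, along the tool's axes at that moment; what a row does not reach only later rows make up. A row lasts 1/8 s, in which the tool goes at most 62.5 mm and 10.7 degrees, less where a joint would pass 70% of its speed; a pose out of reach is approached as far as the arm can. A call with a gripper value outside its range is refused whole. The fingers move at their own pace and stop on an object; "grip_force" is the grip in N (left out, the last holds). Time passes only in rows, so rows that repeat a pose let the fingers close. It gives the time, the measured TCP pose, the force, the opening and the grip force at its end, in the units of the state.
- status.read_state(): the state, without advancing time (a new reading comes with each control period).
- eyes.camera(name): name is "side" or "top" or "wrist"; returns the picture (420x560x3 uint8, blue, green, red); there is no depth.
- eyes.camera_params(name): a dict with "mtx" (3x3 intrinsics, pixels), "world_from_camera" (4x4, takes a point from camera to world coordinates); the wrist camera has in their place "hand_eye" (4x4, takes a point from camera to tool coordinates, whose origin is the TCP and whose axes are the flange's). Camera axes: x right, y down, z forward; pixel columns grow to the right and rows downward; lengths in mm; the calibration is good to about 2 mm. A picture is of the moment at which its call begins: read the wrist's pose just before it. camera_params takes no time and is no camera call.
- bot.sign_off(): hands the job in; it is judged then, once.
The state is a dict: "clock": time; "joints": joint angles; "qd": joint speeds; "tau": joint torques, N m; "eef_pos": TCP position; "tool_rot": TCP orientation; "contact_force": force on the tool from outside, world axes, zero at the start; "wrist_torque": the same for the moment, N m; "grip_width": finger opening in mm; "gripper_force": force on a finger pad.
Only numpy, scipy, OpenCV 4.12 (cv2) and the standard library are available. Lean on these libraries where they do the work, as an engineer would, in place of code of your own. Each camera call takes 0.05 s, during which the arm holds its last target. There are 200 camera calls.

## Working session

There is one attempt and no reset: what is moved stays moved. The work goes in short steps, Python scripts to look and compute and a tool call to move; the robot and the scene stay as the last step left them, time stands still between calls to the robot, and variables do not carry over. Pictures are saved under pics/ and viewed, at most 10 in all, crops included, and the job is handed in when it is done.

Besides the shell and the picture viewer there is one more tool, called after "Call:" as name(argument=value, ...), one argument or row to a line, values as JSON. arm_command: Moves the arm, as the interface text tells. Its arguments: {"type":"object","properties":{"deltas":{"type":"array"},"grip_force":{"type":"number"}},"required":["deltas"]}

```bash
mkdir -p pics; ls
python3 - <<'E'
from plant import status, eyes, bot
import cv2, numpy as np
np.set_printoptions(precision=3,suppress=True)
s=status.read_state(); print(s)
for n in ("top","side"):
    im=eyes.camera(n); cv2.imwrite(f"pics/{n}0.png",im); print(n,eyes.camera_params(n))
print(eyes.camera_params("wrist"))
E
```

```text
pics
{'clock': 0.0, 'joints': array([ 1.069,  0.277,  1.506, -0.   ,  1.361, -0.121]), 'qd': array([-0.002,  0.001,  0.001, -0.001, -0.   ,  0.002]), 'tau': array([  0.001, -41.676, -24.58 ,  -0.   ,   0.011,  -0.   ]), 'eef_pos': array([213.58 , 533.627, 403.82 ]), 'tool_rot': array([-0.594, -3.084,  0.003]), 'contact_force': array([-0.049,  0.203, -0.283]), 'wrist_torque': array([ 0.008, -0.08 ,  0.013]), 'gripper_force': 0.0, 'grip_width': 85.50112037170909}
top {'mtx': array([[481.304,   0.   , 273.698],
       [  0.   , 481.304, 211.233],
       [  0.   ,   0.   ,   1.   ]]), 'world_from_camera': array([[   0.004,   -0.998,    0.068,  428.968],
       [  -1.   ,   -0.003,    0.015,  -72.826],
       [  -0.015,   -0.068,   -0.998, 1253.469],
       [   0.   ,    0.   ,    0.   ,    1.   ]])}
side {'mtx': array([[416.712,   0.   , 285.824],
       [  0.   , 416.712, 209.508],
       [  0.   ,   0.   ,   1.   ]]), 'world_from_camera': array([[   0.993,   -0.094,    0.067,  475.721],
       [  -0.113,   -0.687,    0.718, -716.485],
       [  -0.021,   -0.721,   -0.693,  717.469],
       [   0.   ,    0.   ,    0.   ,    1.   ]])}
{'mtx': array([[369.483,   0.   , 285.939],
       [  0.   , 369.483, 206.608],
       [  0.   ,   0.   ,   1.   ]]), 'hand_eye': array([[-0.001, -0.959, -0.285, 72.888],
       [ 1.   , -0.001,  0.001,  1.607],
       [-0.001, -0.285,  0.959, 30.039],
       [ 0.   ,  0.   ,  0.   ,  1.   ]])}
```

View pics/top0.png

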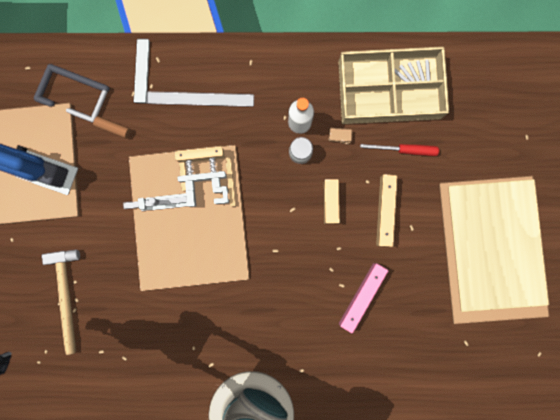

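View pics/side0.png

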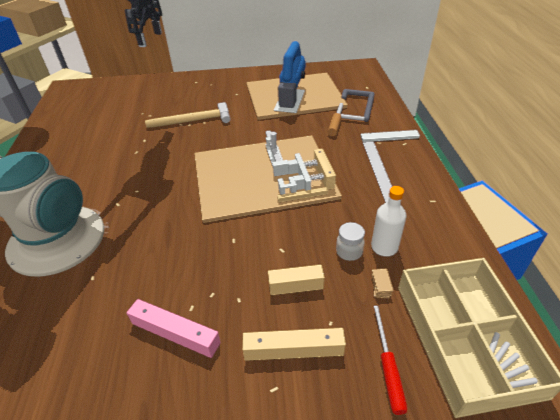

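Top view: three candidates for the cleat. These are the long yellow batten with two holes at (388,210), the short one at (332,201) without holes (the offcut), and the pink one at (364,298), a look-alike. The long yellow one fits. The jig panel is at about (190,217) with its knob near (148,203). Next I measure and confirm in an enlarged crop.

```bash
cat > h.py <<'E'
from plant import status, eyes, bot
import cv2, numpy as np
from scipy.spatial.transform import Rotation as R
np.set_printoptions(precision=2,suppress=True)
def ray(name,uv,T=None):
    p=eyes.camera_params(name)
    if T is None: T=p["world_from_camera"]
    d=np.linalg.inv(p["mtx"])@np.array([uv[0],uv[1],1.])
    return T[:3,3],T[:3,:3]@d
def onz(name,uv,z,T=None):
    o,d=ray(name,uv,T); return o+d*(z-o[2])/d[2]
def wristT(s):
    T=np.eye(4); T[:3,:3]=R.from_rotvec(s["tool_rot"]).as_matrix(); T[:3,3]=s["eef_pos"]
    return T@eyes.camera_params("wrist")["hand_eye"]
E
python3 - <<'E'
from h import *
im=cv2.imread("pics/top0.png"); hsv=cv2.cvtColor(im,cv2.COLOR_BGR2HSV)
for u,v in [(150,270),(332,200),(386,225),(200,154)]: print((u,v),hsv[v,u])
m=cv2.inRange(hsv,(8,70,140),(22,180,255)); 
y=cv2.inRange(hsv,(18,60,170),(32,200,255))
for nm,mm,z in (("mdf",m,12),("pine",y,40)):
    cs,_=cv2.findContours(mm,cv2.RETR_EXTERNAL,cv2.CHAIN_APPROX_SIMPLE)
    for c in cs:
        if cv2.contourArea(c)<300: continue
        r=cv2.minAreaRect(c); b=cv2.boxPoints(r)
        print(nm,np.array(r[0]),np.array(r[1]),"box",b.round(1).tolist())
        w=np.array([onz("top",p,z)[:2] for p in b]); e=w[1]-w[0]; f=w[2]-w[1]
        L=e if np.hypot(*e)>np.hypot(*f) else f
        print("   c",w.mean(0),"size",np.hypot(*e),np.hypot(*f),"yaw long",np.arctan2(L[1],L[0]))
a=cv2.resize(im[140:295,110:255],None,fx=3.8,fy=3.8,interpolation=cv2.INTER_CUBIC)[:590]
b=cv2.resize(im[165:260,350:425],None,fx=3,fy=3,interpolation=cv2.INTER_CUBIC)
o=np.zeros((590,800,3),np.uint8); o[:a.shape[0],:a.shape[1]]=a; o[:b.shape[0],560:560+b.shape[1]]=b
cv2.imwrite("pics/crop1.png",o)
E
```

```text
(150, 270) [ 15  93 230]
(332, 200) [ 23  70 251]
(386, 225) [ 23  71 251]
(200, 154) [ 24  66 253]
mdf [ 63.46 308.1 ] [92.64 10.25] box [[53.79999923706055, 262.5], [64.0, 261.5], [73.19999694824219, 353.70001220703125], [63.0, 354.70001220703125]]
   c [263.28 485.23] size 26.5891675474901 235.9531907690998 yaw long -3.0077799265597767
mdf [331.5 201. ] [44. 15.] box [[324.0, 179.0], [339.0, 179.0], [339.0, 223.0], [324.0, 223.0]]
   c [ 540.3  -203.11] size 38.82430631216703 114.12946382626961 yaw long 3.136084200974409
mdf [494.4  249.51] [144.3  97.3] box [[438.70001220703125, 182.60000610351562], [535.5, 172.8000030517578], [550.0999755859375, 316.3999938964844], [453.29998779296875, 326.20001220703125]]
   c [ 418.58 -617.68] size 250.1691821757476 366.2780698184663 yaw long -3.0747262489218246
mdf [386.49 210.09] [17.09 72.46] box [[375.79998779296875, 245.8000030517578], [380.1000061035156, 173.39999389648438], [397.20001220703125, 174.39999389648438], [392.8999938964844, 246.8000030517578]]
   c [ 517.42 -344.51] size 187.43331270777279 44.06707297755087 yaw long -0.069331
[... 2353 characters left out ...]
74.1999969482422, 151.3000030517578], [221.39999389648438, 146.1999969482422], [222.3000030517578, 154.8000030517578], [175.10000610351562, 159.89999389648438]]
   c [659.86 139.13] size 121.49552932056274 22.288307507903305 yaw long -1.4613607412808793
pine [394.17  82.06] [ 66.45 105.17] box [[340.0, 51.599998474121094], [445.0, 46.20000076293945], [448.3999938964844, 112.5], [343.3999938964844, 117.9000015258789]]
   c [ 844.56 -361.79] size 270.16803121882236 173.66738364984985 yaw long -1.5206622640842933
pine [169.   15.5] [31. 92.] box [[123.0, 0.0], [215.0, 0.0], [215.0, 31.0], [123.0, 31.0]]
   c [1022.32  220.9 ] size 241.3227445883236 83.21703712413286 yaw long -1.5750045470389318
```

View pics/crop1.png

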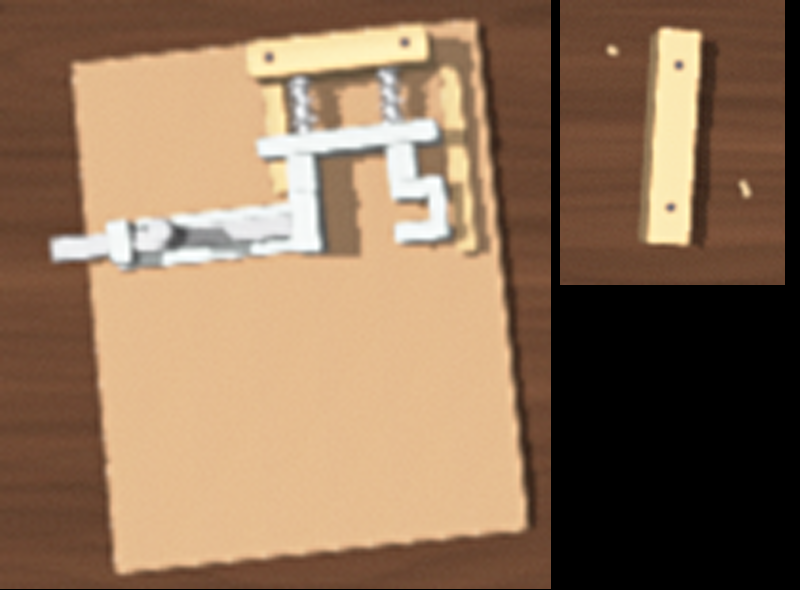

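The crop confirms it: the cleat at top (388,210) has two dark holes, and in the crop its holes are at (679,65) and (671,208). The knob is at about (151,201) in the full image, and the bolt is drawn back. The panel corners are visible in the crop at (73,63), (478,20), (527,529) and (117,572).

```bash
cat >> h.py <<'E'
def fit2(J,W):
    J=np.array(J,float);W=np.array(W,float)[:,:2];a=J-J.mean(0);b=W-W.mean(0)
    th=np.arctan2((a[:,0]*b[:,1]-a[:,1]*b[:,0]).sum(),(a*b).sum())
    c,s=np.cos(th),np.sin(th);t=W.mean(0)-np.array([[c,-s],[s,c]])@J.mean(0)
    return t,th,np.linalg.norm((np.array([[c,-s],[s,c]])@J.T).T+t-W,axis=1)
def j2w(t,th,p):
    c,s=np.cos(th),np.sin(th);return np.array([[c,-s],[s,c]])@np.array(p)+t
def move(target,yaw_y):
    """deltas (cm, tool axes) to put GRASP point at target xyz (mm), and roll so tool y is along yaw_y"""
    s=status.read_state();M=R.from_rotvec(s["tool_rot"]).as_matrix()
    g=s["eef_pos"]+M@[0,0,155]
    d=M.T@(np.array(target)-g)
    v=M.T@[np.cos(yaw_y),np.sin(yaw_y),0]
    r=np.arctan2(-v[0],v[1]); r=(r+np.pi/2)%np.pi-np.pi/2
    print("t",s["clock"],"grasp",g,"d_cm",d/10,"roll",round(r,3),"j6",s["joints"][5],"toolx",M[:,0],"tooly",M[:,1],"F",s["contact_force"],"w",s["grip_width"],s["gripper_force"])
E
python3 - <<'E'
from h import *
c=[(73,63),(478,20),(527,529),(117,572)]
px=[(110+(u-1.4)/3.8,140+(v-1.4)/3.8) for u,v in c]
W=[onz("top",p,12) for p in px]
t,th,e=fit2([(130,190),(130,-90),(-220,-90),(-220,190)],W)
print(t,th,e); print("knob top",onz("top",(110+155/3.8,140+230/3.8),85), "model knob",j2w(t,th,(0,122)))
move((*j2w(t,th,(-20,30)),230),th+np.pi/2)
E
```

```text
[548.06 122.91] 0.10727826825100786 [0.45 0.52 0.86 0.58]
knob top [533.73 245.94  85.  ] model knob [534.99 244.21]
t 0.1 grasp [213.47 533.43 248.93] d_cm [-43.15 -23.96   1.92] roll -0.488 j6 -0.12101705864578541 toolx [-0.93  0.37  0.  ] tooly [ 0.37  0.93 -0.  ] F [ 0.62 -0.56  0.54] w 85.33613279511502 0.0
```

Call:
arm_command(
  deltas=[
    [[-5.3,-2.7,0.3,-0.16,1],[-10.6,-5.4,0.6,-0.32,1],[-15.9,-8.1,0.9,-0.488,1],[-21.2,-10.8,1.2,-0.488,1],[-26.5,-13.5,1.5,-0.488,1]],
  ],
)

```text
clock: 0.72
eef_pos: [410.5, 308.4, 389.4]
tool_rot: [0.169, -3.137, -0.0]
contact_force: [1.6, 0.1, -0.2]
grip_width: 85.4
gripper_force: 0.0
```

Call:
arm_command(
  deltas=[
    [[-5.8,0.3,0.4,0,1],[-10.5,0.3,0.4,0,1],[-17,0.2,0.4,0,1],[-17,0.2,0.4,0,1],[-17,0.2,0.4,0,1]],
  ],
)

```text
clock: 1.35
eef_pos: [578.2, 330.0, 384.6]
tool_rot: [0.167, -3.134, 0.001]
contact_force: [0.6, 0.3, -0.0]
grip_width: 85.7
gripper_force: 0.0
```

Run:
```python
from h import *
t,th=np.array([548.06,122.91]),0.1073
s=status.read_state(); im=eyes.camera("wrist"); cv2.imwrite("pics/w1.png",im)
np.save("s1.npy",np.r_[s["eef_pos"],s["tool_rot"]])
T=wristT(s);K=eyes.camera_params("wrist")["mtx"]
def proj(p):
    q=K@(T[:3,:3].T@(np.array(p)-T[:3,3])); return q[:2]/q[2]
for n,p,z in [("knob",(0,122),85),("cheekL",(-20,25),46),("cheekR",(-20,-25),46),("pBL",(-220,190),12),("pBR",(-220,-90),12)]: print(n,proj((*j2w(t,th,p),z)))
move((*j2w(t,th,(0,122)),230),th+np.pi/2)
```

```text
knob [170.73 127.12]
cheekL [61.96 98.16]
cheekR [-0.44 98.26]
pBL [ 265.81 -185.14]
pBR [-114.29 -184.59]
t 1.4 grasp [577.12 330.01 230.16] d_cm [ 5.11 -8.08  0.03] roll 0.0 j6 -1.2635263090209625 toolx [-0.99 -0.11  0.  ] tooly [-0.11  0.99 -0.  ] F [-0.5  -1.34 -0.94] w 85.08310964525629 0.0
```

View pics/w1.png

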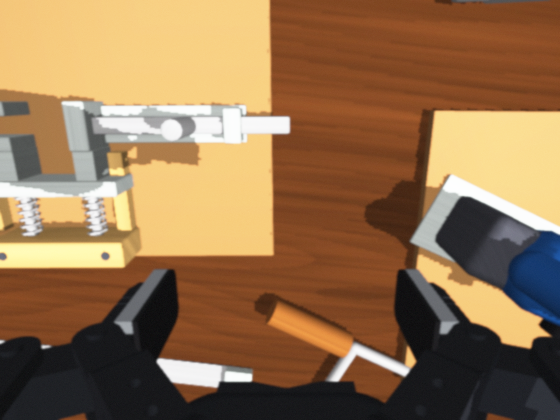

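The knob is at about (172,129) against a predicted (171,127), so the jig pose holds. The bolt is drawn back, with its tip just left of the throat. Going to the knob.

Call:
arm_command(
  deltas=[
    [[2.6,-4,3,0,1],[5.1,-8.0,6,0,1],[5.1,-8.0,11,0,1],[5.1,-8.0,15.8,0,1],[5.1,-8.0,15.8,0,1]],
  ],
)

```text
clock: 2.02
eef_pos: [533.0, 244.8, 225.3]
tool_rot: [0.169, -3.129, 0.003]
contact_force: [-0.8, -0.2, 0.9]
grip_width: 85.2
gripper_force: 0.0
```

Call:
arm_command(
  deltas=[
    [[0,0,0,0,0.5],[0,0,0,0,0.3],[0,0,0,0,0],[0,0,0,0,0],[0,0,0,0,0]],
  ],
  grip_force=30,
)

```text
clock: 2.65
eef_pos: [536.8, 243.9, 229.0]
tool_rot: [-0.17, 3.135, -0.005]
contact_force: [0.6, -5.4, 5.8]
grip_width: 15.0
gripper_force: 29.2
```

Run:
```python
from h import *
t,th=np.array([548.06,122.91]),0.1073
move((*j2w(t,th,(0,52)),72),th+np.pi/2)
```

```text
t 2.65 grasp [537.08 243.45  74.04] d_cm [ 0.21 -6.9   0.23] roll 0.001 j6 -1.3671880470383981 toolx [-0.99 -0.11 -0.  ] tooly [-0.11  0.99 -0.  ] F [ 0.59 -5.45  5.83] w 15.00192480205339 29.248820543289185
```

Call:
arm_command(
  deltas=[
    [[0.05,-1.4,0,0,0],[0.1,-2.8,0,0,0],[0.15,-4.2,0,0,0],[0.2,-5.6,0,0,0],[0.2,-6.6,0,0,0]],
  ],
)

```text
clock: 3.28
eef_pos: [543.2, 178.8, 229.1]
tool_rot: [-0.167, 3.131, 0.002]
contact_force: [4.3, 2.9, 5.8]
grip_width: 15.1
gripper_force: 29.4
```

Call:
arm_command(
  deltas=[
    [[0,-0.2,0,0,0],[0,-0.4,0,0,0],[0,-0.4,0,0,0],[0,-0.4,0,0,0]],
  ],
)

```text
clock: 3.78
eef_pos: [543.6, 174.9, 229.1]
tool_rot: [-0.168, 3.131, 0.0]
contact_force: [4.1, 0.8, 6.7]
grip_width: 15.0
gripper_force: 29.4
```

Run:
```python
from h import *
t,th=np.array([548.06,122.91]),0.1073
move((*j2w(t,th,(0,52)),72),th+np.pi/2)
```

```text
t 3.775 grasp [544.56 174.95  74.05] d_cm [ 0.21 -0.01  0.2 ] roll -0.0 j6 -1.4877828516909237 toolx [-0.99 -0.11 -0.01] tooly [-0.11  0.99 -0.  ] F [4.1  0.79 6.66] w 14.988763320956984 29.43170875310898
```

Call:
arm_command(
  deltas=[
    [[0,-0.15,0,0,0],[0,-0.3,0,0,0],[0,-0.3,0,0,0]],
  ],
)

```text
clock: 4.15
eef_pos: [543.8, 173.0, 229.1]
tool_rot: [-0.166, 3.131, 0.005]
contact_force: [3.6, 6.5, 6.4]
grip_width: 15.0
gripper_force: 29.5
```

Call:
arm_command(
  deltas=[
    [[0,-0.2,0,0,0],[0,-0.2,0,0,0],[0,-0.2,0,0,0]],
  ],
)

```text
clock: 4.53
eef_pos: [543.8, 172.5, 229.1]
tool_rot: [-0.164, 3.131, 0.01]
contact_force: [3.5, 12.2, 5.5]
grip_width: 15.1
gripper_force: 29.8
```

Call:
arm_command(
  deltas=[
    [[0,0.4,0,0,0],[0,0.4,0,0,0.5],[0,0.4,0,0,0.6],[0,0.4,0,0,0.8],[0,0.4,-4,0,0.8]],
  ],
)

```text
clock: 5.15
eef_pos: [540.3, 173.8, 264.8]
tool_rot: [0.167, -3.128, 0.002]
contact_force: [-0.0, 0.4, -0.3]
grip_width: 68.6
gripper_force: 0.0
```

Call:
arm_command(
  deltas=[
    [[0,-2,-5,0,1],[3,-5,-10,0,1],[7,-7,-16,0,1],[7,-7,-16,0,1],[7,-7,-16,0,1]],
  ],
)

```text
clock: 5.78
eef_pos: [479.4, 97.1, 428.1]
tool_rot: [-0.167, 3.136, 0.001]
contact_force: [-0.1, -0.1, -1.6]
grip_width: 85.3
gripper_force: 0.0
```

Run:
```python
from h import *
t,th=np.array([548.06,122.91]),0.1073
s=status.read_state(); im=eyes.camera("wrist"); cv2.imwrite("pics/w2.png",im)
np.save("s2.npy",np.r_[s["eef_pos"],s["tool_rot"]])
T=wristT(s);K=eyes.camera_params("wrist")["mtx"]
def proj(p):
    q=K@(T[:3,:3].T@(np.array(p)-T[:3,3])); return q[:2]/q[2]
for n,p,z in [("knob",(0,52),85),("cheekL",(-20,25),46),("cheekR",(-20,-25),46),("boltL",(-7,25),39),("boltR",(-7,-25),39),("pFL",(130,190),12),("pFR",(130,-90),12)]: print(n,proj((*j2w(t,th,p),z)))
move((515.2,-340.7,200),-0.067+np.pi/2)
```

```text
knob [360.17 257.71]
cheekL [327.   223.32]
cheekR [277.39 223.43]
boltL [325.89 232.95]
boltR [277.64 233.05]
pFL [456.26 330.64]
pFR [225.4  331.19]
t 5.825 grasp [479.59  97.44 271.81] d_cm [  1.13 -43.95   7.16] roll 0.174 j6 -1.6200328390535093 toolx [-0.99 -0.11  0.  ] tooly [-0.11  0.99  0.  ] F [-0.21  1.09 -0.74] w 85.57501851121945 0.0
```

View pics/w2.png

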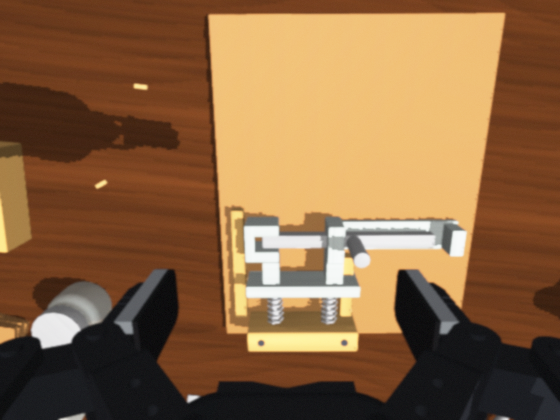

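The bolt now bars the throat, with its tip inside the keeper at (265,241). The knob is at (362,260) against a predicted (360,258) for full travel. The cheeks' inner edges are at about u=278 and u=328. I'll refine the jig pose from this view while travelling to the cleat.

Run:
```python
from h import *
im=cv2.imread("pics/w2.png"); v=np.load("s2.npy"); s=dict(eef_pos=v[:3],tool_rot=v[3:]); T=wristT(s)
t,th=np.array([548.06,122.91]),0.1073
hsv=cv2.cvtColor(im,cv2.COLOR_BGR2HSV)
for r in (222,226,230): print(r,hsv[r,262:345:2,1].tolist())
m=cv2.inRange(hsv,(8,90,90),(24,255,255))
def edges(r):
    u=np.where(m[r,190:520])[0]+190; return u.min()-.5,u.max()+.5
c,si=np.cos(th),np.sin(th)
for r in (40,80,120,160,190):
    a,b=edges(r)
    for u in (a,b):
        w=onz("wrist",(u,r),12,T)[:2]-t; print(r,u,"jig",np.array([c*w[0]+si*w[1],-si*w[0]+c*w[1]]))
col=np.where(m[:60,350])[0]; w=onz("wrist",(350,col.min()-.5),12,T)[:2]-t; print("near edge jig x",c*w[0]+si*w[1],"col",col.min())
```

```text
222 [9, 7, 7, 7, 9, 9, 14, 9, 71, 126, 133, 131, 134, 133, 133, 133, 134, 134, 134, 134, 140, 147, 146, 149, 152, 149, 150, 149, 149, 150, 152, 119, 13, 5, 9, 11, 9, 9, 9, 9, 11, 7]
226 [8, 7, 7, 7, 9, 6, 9, 7, 18, 126, 150, 146, 148, 149, 147, 153, 150, 151, 150, 150, 150, 149, 148, 149, 150, 149, 150, 151, 149, 153, 149, 119, 17, 12, 7, 8, 7, 7, 8, 7, 10, 8]
230 [2, 3, 2, 2, 2, 1, 2, 2, 6, 114, 133, 138, 138, 136, 136, 137, 136, 137, 140, 137, 133, 135, 137, 136, 136, 137, 138, 139, 136, 135, 138, 97, 8, 10, 2, 2, 2, 1, 2, 1, 2, 3]
40 189.5 jig [-194.7  -108.63]
40 519.5 jig [-194.2   208.51]
80 189.5 jig [-158.34 -111.42]
80 519.5 jig [-157.79  215.05]
120 189.5 jig [-119.78 -114.37]
120 519.5 jig [-119.16  221.99]
160 189.5 jig [ -78.82 -117.51]
160 519.5 jig [-78.12 229.37]
190 189.5 jig [ -46.37 -120.  ]
190 519.5 jig [-45.61 235.21]
near edge jig x -229.24376705428588 col 0
```

Call:
arm_command(
  deltas=[
    [[0,-6,0,0.05,1],[0,-12,0,0.1,1],[0,-18,0,0.174,1],[0,-24,0,0.174,1],[0,-30,0,0.174,1]],
  ],
)

```text
clock: 6.45
eef_pos: [512.7, -202.7, 424.7]
tool_rot: [-0.104, -3.136, -0.004]
contact_force: [0.8, -0.4, 0.3]
grip_width: 85.4
gripper_force: 0.0
```

Call:
arm_command(
  deltas=[
    [[2,-4,0,0,1],[4,-8,0,0,1],[5.5,-13.5,0,0,1],[5.5,-13.5,0,0,1],[5.5,-13.5,0,0,1]],
  ],
)

```text
clock: 7.08
eef_pos: [448.5, -331.9, 425.4]
tool_rot: [-0.105, -3.137, -0.006]
contact_force: [0.4, 0.7, 0.4]
grip_width: 85.3
gripper_force: 0.0
```

Run:
```python
from h import *
s=status.read_state(); im=eyes.camera("wrist"); cv2.imwrite("pics/w3.png",im); T=wristT(s)
hsv=cv2.cvtColor(im,cv2.COLOR_BGR2HSV); m=cv2.inRange(hsv,(17,50,150),(33,220,255))
cs,_=cv2.findContours(m,cv2.RETR_EXTERNAL,cv2.CHAIN_APPROX_SIMPLE)
for c in cs:
    if cv2.contourArea(c)<400: continue
    r=cv2.minAreaRect(c); w=np.array([onz("wrist",p,40,T)[:2] for p in cv2.boxPoints(r)]); e=w[1]-w[0]; f=w[2]-w[1]
    L=e if np.hypot(*e)>np.hypot(*f) else f
    print(np.array(r[0]),np.array(r[1]),w.mean(0),np.hypot(*e),np.hypot(*f),np.arctan(L[1]/L[0]))
move((515.2,-340.7,200),-0.067+np.pi/2)
```

```text
[384. 382.] [20. 42.] [ 702.11 -230.96] 48.680048783362935 28.450632708960082 1.4986624576315744
[415.  241.5] [81. 34.] [ 529.24 -200.13] 34.073864549957825 90.48358323593894 0.043455441406017405
[277.5 235. ] [164.  35.] [ 516.69 -341.86] 33.66247867584048 180.36700417479744 -0.061051419531223915
[ 76.5 158. ] [316. 153.] [ 436.79 -532.8 ] 131.12537030148607 311.82831773409674 -0.16912416067807803
t 7.125 grasp [ 448.38 -330.82  270.91] d_cm [-6.75 -0.57  7.08] roll 0.001 j6 -2.266238619391813 toolx [-1.    0.07  0.  ] tooly [0.07 1.   0.  ] F [ 0.38  0.73 -0.11] w 85.40479332428272 0.0
```

View pics/w3.png

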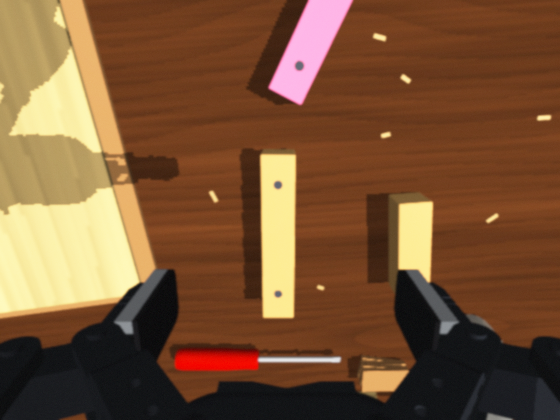

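The wrist view shows the two-hole yellow cleat at (278,235), the offcut at (415,241) and the pink look-alike at the top (310,50). The cleat's centre is about (516,-341) with yaw -0.066, and the tool is already parallel to it. Going down to grasp.

Call:
arm_command(
  deltas=[
    [[-3.5,-0.3,3,0,1],[-6.8,-0.6,8,0,1],[-6.8,-0.6,14,0,1],[-6.8,-0.6,19,0,1],[-6.8,-0.6,22.5,0,1]],
  ],
)

```text
clock: 7.75
eef_pos: [515.7, -339.9, 199.6]
tool_rot: [-0.1, -3.137, -0.005]
contact_force: [-0.1, -0.2, -0.1]
grip_width: 85.6
gripper_force: 0.0
```

Run:
```python
from h import *
v=np.load("s2.npy"); s=dict(eef_pos=v[:3],tool_rot=v[3:]); T=wristT(s)
t,th=np.array([548.06,122.91]),0.1073
c,si=np.cos(th),np.sin(th)
for p,z in [((279,226),12),((324.7,226),12),((208,15),12),((503,13),12),((228,333),12)]:
    w=onz("wrist",p,z,T)[:2]-t; print(p,"jig",np.array([c*w[0]+si*w[1],-si*w[0]+c*w[1]]))
move((516,-341.3,28),-0.066+np.pi/2)
```

```text
(279, 226) jig [ -5.46 -23.99]
(324.7, 226) jig [-5.35 26.64]
(208, 15) jig [-216.72  -89.46]
(503, 13) jig [-218.02  188.8 ]
(228, 333) jig [132.16 -86.89]
t 7.75 grasp [ 515.31 -339.47   44.62] d_cm [-0.09 -0.18  1.66] roll 0.002 j6 -2.2026586964747903 toolx [-1.    0.06  0.  ] tooly [0.06 1.   0.  ] F [-0.07 -0.22 -0.06] w 85.60355700904394 0.0
```

Call:
arm_command(
  deltas=[
    [[0,-0.1,1.7,0,1],[0,-0.1,1.7,0,0.6],[0,-0.1,1.7,0,0.2],[0,-0.1,1.7,0,0.1],[0,-0.1,1.7,0,0.1]],
  ],
  grip_force=80,
)

```text
clock: 8.38
eef_pos: [516.0, -344.1, 187.8]
tool_rot: [0.105, 3.136, -0.004]
contact_force: [-0.0, -0.2, 6.9]
grip_width: 32.3
gripper_force: 81.1
```

Call:
arm_command(
  deltas=[
    [[0,0,0,0,0.1],[0,0,-4,0,0.1],[0,0,-9,0,0.1],[0,0,-11,0,0.1]],
  ],
)

```text
clock: 8.88
eef_pos: [515.7, -344.0, 299.2]
tool_rot: [0.105, 3.136, -0.005]
contact_force: [-0.0, 0.4, -1.8]
grip_width: 32.8
gripper_force: 80.2
```

Run:
```python
from h import *
t,th=np.array([548.06,122.91]),0.1073
move((*j2w(t,th,(-135,0.5)),110),th+np.pi/2)
```

```text
t 8.875 grasp [ 516.36 -344.53  144.19] d_cm [13.28 44.57  3.22] roll -0.174 j6 -2.204332328578851 toolx [-1.    0.07 -0.  ] tooly [ 0.07  1.   -0.  ] F [-0.03  0.35 -1.77] w 32.82194470928657 80.15697598457336
```

Call:
arm_command(
  deltas=[
    [[4,4,0,0,0.1],[7,9,0,-0.05,0.1],[10,14,0,-0.1,0.1],[13,19.5,0,-0.14,0.1],[13.3,25.5,0,-0.174,0.1]],
  ],
)

```text
clock: 9.5
eef_pos: [397.1, -78.6, 295.8]
tool_rot: [0.166, -3.136, -0.001]
contact_force: [2.2, 0.1, -1.1]
grip_width: 32.8
gripper_force: 80.2
```

Run:
```python
from h import *
t,th=np.array([548.06,122.91]),0.1073
move((*j2w(t,th,(-135,0.5)),110),th+np.pi/2)
```

```text
t 9.5 grasp [396.93 -78.54 140.76] d_cm [-3.66 18.46  3.08] roll -0.001 j6 -2.0443015669813462 toolx [-0.99 -0.11  0.  ] tooly [-0.11  0.99  0.  ] F [ 2.25  0.05 -1.13] w 32.83978266822259 80.2251148223877
```

Call:
arm_command(
  deltas=[
    [[-1,6,0,0,0.1],[-2,12,1,0,0.1],[-3.6,18.4,3,0,0.1],[-3.6,18.4,3,0,0.1],[-3.6,18.4,3,0,0.1]],
  ],
)

```text
clock: 10.12
eef_pos: [415.5, 106.7, 265.7]
tool_rot: [0.171, -3.136, 0.001]
contact_force: [-0.2, -0.7, -0.9]
grip_width: 33.0
gripper_force: 80.3
```

Run:
```python
from h import *
t,th=np.array([548.06,122.91]),0.1073
move((*j2w(t,th,(-135,0.5)),44.8),th+np.pi/2)
s=status.read_state(); T=wristT(s); im=eyes.camera("wrist"); top=eyes.camera("top"); side=eyes.camera("side")
K=eyes.camera_params("side")["mtx"]
a=cv2.resize(side[115:245,180:360],None,fx=3.3,fy=3.3)
cv2.imwrite("pics/w4.png",im); cv2.imwrite("pics/s4.png",a); cv2.imwrite("pics/t4.png",top)
c,si=np.cos(th),np.sin(th)
# cleat sides as seen from wrist: saturation/value profile
hsv=cv2.cvtColor(im,cv2.COLOR_BGR2HSV)
m=cv2.inRange(hsv,(18,40,150),(34,220,255))
for r in range(40,300,20):
    u=np.where(m[r])[0]; print(r,(u.min(),u.max(),len(u)) if len(u) else None)
```

```text
t 10.125 grasp [415.37 106.64 110.67] d_cm [0.13 0.25 6.59] roll 0.002 j6 -1.5902632073461567 toolx [-0.99 -0.11  0.  ] tooly [-0.11  0.99 -0.  ] F [-0.15 -0.66 -0.92] w 33.01455038678574 80.28435587882996
40 (np.int64(231), np.int64(343), 113)
60 (np.int64(231), np.int64(343), 113)
80 (np.int64(232), np.int64(541), 120)
100 (np.int64(233), np.int64(540), 122)
120 (np.int64(233), np.int64(471), 119)
140 (np.int64(234), np.int64(559), 95)
160 (np.int64(234), np.int64(556), 127)
180 (np.int64(23), np.int64(496), 126)
200 (np.int64(236), np.int64(557), 128)
220 (np.int64(237), np.int64(465), 109)
240 (np.int64(238), np.int64(536), 110)
260 (np.int64(239), np.int64(425), 96)
280 (np.int64(241), np.int64(454), 99)
```

View pics/w4.png

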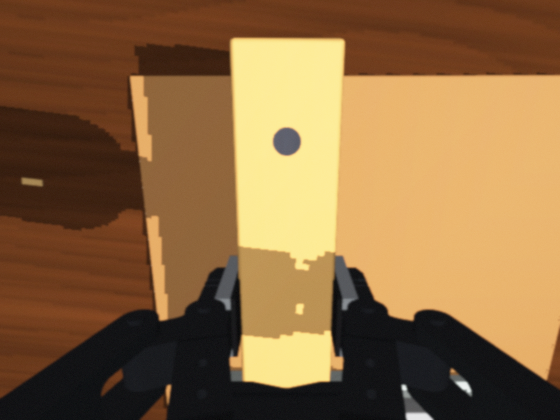

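The cleat is held straight: its edges at u=231/343 and 241/333 centre on u=287, and its rear end is at row 39. It is over the panel, so I'm lowering it.

Call:
arm_command(
  deltas=[
    [[0.1,0.2,2,0,0.1],[0.1,0.2,4,0,0.1],[0.1,0.2,5.5,0,0.1],[0.1,0.2,6.2,0,0.1],[0.1,0.2,6.2,0,0.1]],
  ],
)

```text
clock: 10.9
eef_pos: [414.7, 107.6, 203.7]
tool_rot: [0.166, -3.137, 0.0]
contact_force: [-0.4, 0.6, -2.0]
grip_width: 32.5
gripper_force: 80.4
```

Run:
```python
from h import *
t,th=np.array([548.06,122.91]),0.1073
move((*j2w(t,th,(-135,0.5)),44.8),th+np.pi/2)
s=status.read_state(); T=wristT(s); im=eyes.camera("wrist")
M=R.from_rotvec(s["tool_rot"]).as_matrix(); g=s["eef_pos"]+M@[0,0,155]
hsv=cv2.cvtColor(im,cv2.COLOR_BGR2HSV); m=cv2.inRange(hsv,(18,40,150),(34,220,255))
r=np.where(m[:200,287])[0].min(); w=onz("wrist",(287,r-.5),g[2]-12.8+20,T); print("rear end row",r,"rel tool",M.T@(w-g))
```

```text
t 10.9 grasp [414.63 107.64  48.7 ] d_cm [0.07 0.14 0.39] roll -0.002 j6 -1.5850160285835873 toolx [-0.99 -0.11  0.  ] tooly [-0.11  0.99 -0.  ] F [-0.45  0.58 -1.96] w 32.519997609077414 80.35383224487305
rear end row 39 rel tool [88.42  2.05 -7.17]
```

Call:
arm_command(
  deltas=[
    [[0,0,0.2,0,0.1],[0,0,0.4,0,0.1],[0,0,0.4,0,0.1]],
  ],
)

```text
clock: 11.32
eef_pos: [414.7, 108.5, 199.8]
tool_rot: [-0.169, 3.136, -0.0]
contact_force: [0.7, -0.8, -1.7]
grip_width: 32.6
gripper_force: 80.4
```

Call:
arm_command(
  deltas=[
    [[0,0,0.15,0,0.1],[0,0,0.15,0,0.1],[0,0,0.15,0,0.1]],
  ],
)

```text
clock: 11.7
eef_pos: [414.6, 108.6, 199.7]
tool_rot: [-0.169, 3.136, -0.0]
contact_force: [-2.4, -0.9, 13.9]
grip_width: 32.6
gripper_force: 82.6
```

Call:
arm_command(
  deltas=[
    [[0,0,-0.12,0,0.1],[-1,0,-0.12,0,0.1],[-2,0,-0.12,0,0.1],[-3.2,0,-0.12,0,0.1],[-3.2,0,-0.12,0,0.1]],
  ],
)

```text
clock: 12.32
eef_pos: [447.2, 112.1, 199.7]
tool_rot: [-0.168, 3.136, 0.0]
contact_force: [-0.9, 0.3, 4.9]
grip_width: 32.4
gripper_force: 81.4
```

Run:
```python
from h import *
t,th=np.array([548.06,122.91]),0.1073
move((*j2w(t,th,(-97,-1)),44.8),th+np.pi/2)
```

```text
t 12.325 grasp [447.43 112.12  44.73] d_cm [-0.42 -0.1  -0.01] roll 0.0 j6 -1.5839157630223277 toolx [-0.99 -0.11 -0.  ] tooly [-0.11  0.99  0.  ] F [-0.91  0.34  4.87] w 32.38702861967411 81.44278764724731
```

Call:
arm_command(
  deltas=[
    [[-0.2,0,0,0,0.1],[-0.4,0,0,0,0.1],[-0.6,0,0,0,0.1],[-0.8,0,0,0,0.1],[-0.8,0,0,0,0.1]],
  ],
)

```text
clock: 12.95
eef_pos: [452.5, 112.7, 199.7]
tool_rot: [0.168, -3.133, 0.0]
contact_force: [-6.8, -0.6, 11.1]
grip_width: 32.8
gripper_force: 82.0
```

Call:
arm_command(
  deltas=[
    [[-0.2,0,-0.05,0,0.1],[-0.4,0,-0.05,0,0.1],[-0.6,0,-0.05,0,0.1],[-0.8,0,-0.05,0,0.1],[-0.8,0,-0.05,0,0.1]],
  ],
)

```text
clock: 13.58
eef_pos: [455.8, 113.1, 199.6]
tool_rot: [0.168, -3.119, 0.002]
contact_force: [-18.7, -2.7, 20.5]
grip_width: 32.9
gripper_force: 83.7
```

Run:
```python
from h import *
t,th=np.array([548.06,122.91]),0.1073
move((*j2w(t,th,(-82,-1)),44.8),th+np.pi/2)
```

```text
t 13.575 grasp [453.   112.77  44.61] d_cm [-1.36 -0.11 -0.04] roll 0.0 j6 -1.5833229573062026 toolx [-0.99 -0.11  0.02] tooly [-0.11  0.99 -0.  ] F [-18.67  -2.66  20.49] w 32.90338916890676 83.68410229682922
```

Run:
```python
from h import *
s=status.read_state(); print(s["wrist_torque"])
top=eyes.camera("top"); side=eyes.camera("side")
a=cv2.resize(side[115:235,180:360],None,fx=4.4,fy=4.4,interpolation=cv2.INTER_CUBIC)
cv2.imwrite("pics/s5.png",a); cv2.imwrite("pics/t5.png",top)
```

```text
[-0.35  2.1  -0.03]
```

View pics/s5.png

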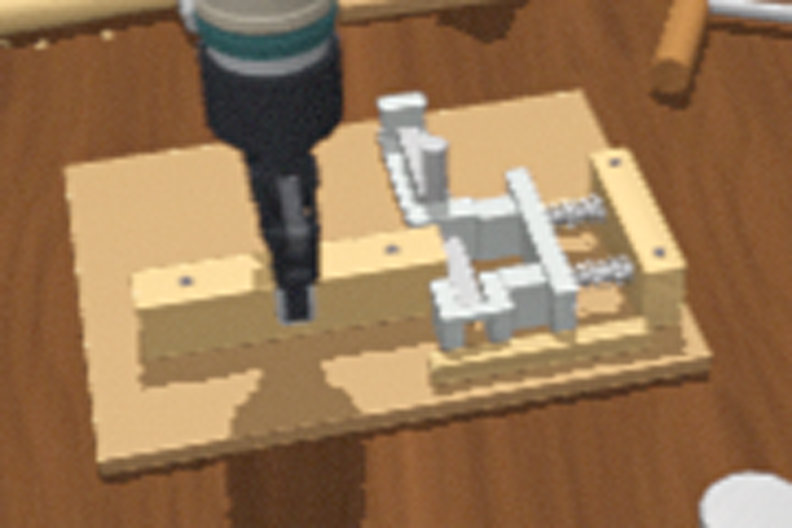

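The side view shows the cleat lying on the panel with its end in the throat against the bolt and no contact with the cheeks. The excess force comes with a downward load of about 20 N, so I'll ease that off.

Call:
arm_command(
  deltas=[
    [[0.4,0,-0.1,0,0.1],[0.4,0,-0.18,0,0.1],[0.4,0,-0.18,0,0.1],[0.4,0,-0.18,0,0.1]],
  ],
)

```text
clock: 14.18
eef_pos: [455.0, 112.9, 200.0]
tool_rot: [0.169, -3.127, 0.001]
contact_force: [-5.8, -1.0, -1.1]
grip_width: 32.3
gripper_force: 80.4
```

Run:
```python
from h import *
t,th=np.array([548.06,122.91]),0.1073
move((*j2w(t,th,(-82,-1)),44.8),th+np.pi/2)
```

```text
t 14.175 grasp [453.38 112.74  45.02] d_cm [-1.32 -0.1   0.01] roll 0.0 j6 -1.5837074149757957 toolx [-0.99 -0.11  0.01] tooly [-0.11  0.99  0.  ] F [-5.77 -0.96 -1.08] w 32.31969599637916 80.3693962097168
```

Call:
arm_command(
  deltas=[
    [[-0.2,0,0,0,0.1],[-0.4,0,0,0,0.1],[-0.6,0,0,0,0.1],[-0.6,0,0,0,0.1]],
  ],
)

```text
clock: 14.68
eef_pos: [460.2, 113.5, 199.9]
tool_rot: [0.169, -3.124, 0.001]
contact_force: [-8.3, -1.4, 0.4]
grip_width: 32.6
gripper_force: 80.8
```

Call:
arm_command(
  deltas=[
    [[-0.2,0,-0.02,0,0.1],[-0.4,0,-0.03,0,0.1],[-0.6,0,-0.04,0,0.1],[-0.8,0,-0.04,0,0.1],[-0.8,0,-0.04,0,0.1]],
  ],
)

```text
clock: 15.3
eef_pos: [466.7, 114.2, 200.1]
tool_rot: [0.169, -3.12, 0.002]
contact_force: [-11.2, -1.8, 3.9]
grip_width: 32.8
gripper_force: 81.1
```

Call:
arm_command(
  deltas=[
    [[0,0,0,0,0.1],[0,0,0,0,0.1],[0,0,0,0,0.1]],
  ],
)

```text
clock: 15.68
eef_pos: [466.7, 114.2, 200.1]
tool_rot: [0.169, -3.12, 0.002]
contact_force: [-11.3, -1.5, 2.8]
grip_width: 32.8
gripper_force: 81.1
```

Run:
```python
from h import *
t,th=np.array([548.06,122.91]),0.1073
move((*j2w(t,th,(-82,-1)),44.8),th+np.pi/2)
s=status.read_state(); print(R.from_rotvec(s["tool_rot"]).as_matrix())
top=eyes.camera("top"); side=eyes.camera("side")
a=cv2.resize(side[115:235,180:360],None,fx=4.4,fy=4.4,interpolation=cv2.INTER_CUBIC)
cv2.imwrite("pics/s6.png",a)
```

```text
t 15.675 grasp [464.03 113.9   45.08] d_cm [-0.25 -0.1   0.02] roll 0.001 j6 -1.5833338012378257 toolx [-0.99 -0.11  0.02] tooly [-0.11  0.99 -0.  ] F [-11.29  -1.45   2.8 ] w 32.83317503462353 81.14458322525024
[[-0.99 -0.11 -0.02]
 [-0.11  0.99 -0.  ]
 [ 0.02 -0.   -1.  ]]
```

View pics/s6.png

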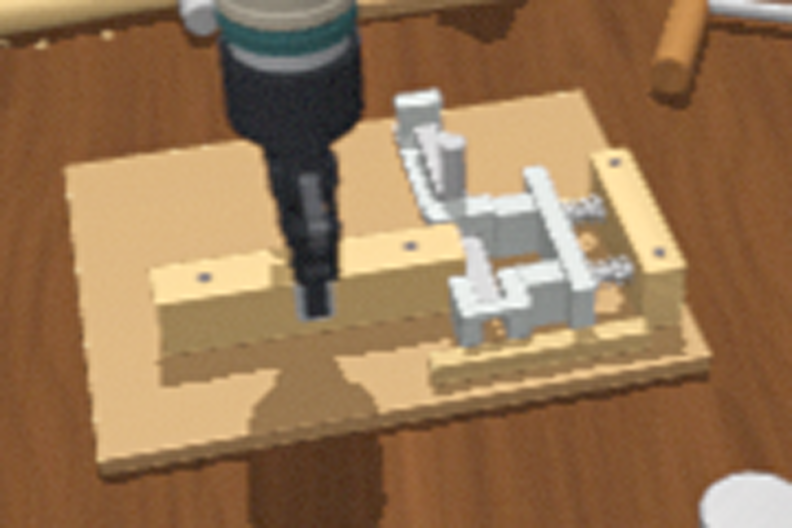

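Call:
arm_command(
  deltas=[
    [[-0.15,0,0,0,0.1],[-0.3,0,0,0,0.1],[-0.3,0,0,0,0.1],[-0.3,0,0,0,0.1]],
  ],
)

```text
clock: 16.27
eef_pos: [468.9, 114.4, 200.0]
tool_rot: [0.169, -3.118, 0.002]
contact_force: [-13.0, -2.5, 4.8]
grip_width: 32.6
gripper_force: 81.4
```

Run:
```python
from h import *
t,th=np.array([548.06,122.91]),0.1073
move((*j2w(t,th,(-82,-1)),44.8),th+np.pi/2)
s=status.read_state(); T=wristT(s); im=eyes.camera("wrist"); cv2.imwrite("pics/w7.png",im)
K=eyes.camera_params("wrist")["mtx"]
M=R.from_rotvec(s["tool_rot"]).as_matrix(); g=s["eef_pos"]+M@[0,0,155]; H=eyes.camera_params("wrist")["hand_eye"]
print(M[:,2])
for nm in ("w4","w7"):
    im=cv2.imread(f"pics/{nm}.png"); hsv=cv2.cvtColor(im,cv2.COLOR_BGR2HSV); m=cv2.inRange(hsv,(18,40,150),(34,220,255))
    col=np.where(m[:120,260:310].sum(1)>255*25)[0].min()
    row=[(np.where(m[r,200:400])[0].min()+200,np.where(m[r,200:345])[0].max()+200) for r in (50,70,90)]
    d=cv2.inRange(cv2.cvtColor(im,cv2.COLOR_BGR2GRAY),0,110)[110:180,262:312]; mo=cv2.moments(d,True)
    print(nm,"rear row",col,row,"hole",262+mo["m10"]/mo["m00"],110+mo["m01"]/mo["m00"],mo["m00"])
```

```text
t 16.275 grasp [466.01 114.11  45.06] d_cm [-0.05 -0.1   0.03] roll 0.001 j6 -1.5832706037220476 toolx [-0.99 -0.11  0.02] tooly [-0.11  0.99 -0.  ] F [-13.04  -2.49   4.79] w 32.63688946096974 81.36303663253784
[-0.02 -0.   -1.  ]
w4 rear row 38 [(np.int64(231), np.int64(343)), (np.int64(232), np.int64(343)), (np.int64(232), np.int64(343))] hole 286.5442043222004 141.13555992141454 509.0
w7 rear row 38 [(np.int64(231), np.int64(342)), (np.int64(232), np.int64(342)), (np.int64(232), np.int64(341))] hole 286.3632958801498 139.8689138576779 534.0
```

Run:
```python
from h import *
im=eyes.camera("top"); a=cv2.resize(im[160:260,140:250],None,fx=5.9,fy=5.9,interpolation=cv2.INTER_CUBIC); cv2.imwrite("pics/t7.png",a)
print(status.read_state()["contact_force"])
P=eyes.camera_params("top");T=P["world_from_camera"]
t,th=np.array([548.06,122.91]),0.1073
for n,p,z in [("chL",(-5,25),48),("chR",(-5,-25),48),("clL",(0,17),52),("clR",(0,-17),52)]:
    q=P["mtx"]@(T[:3,:3].T@(np.r_[j2w(t,th,p),z]-T[:3,3])); q=q[:2]/q[2]; print(n,(q-[140,160])*5.9)
```

```text
[-13.11  -1.69   3.9 ]
chL [317.4  231.84]
chR [433.65 219.62]
clL [333.28 217.39]
clR [412.56 209.05]
```

View pics/t7.png

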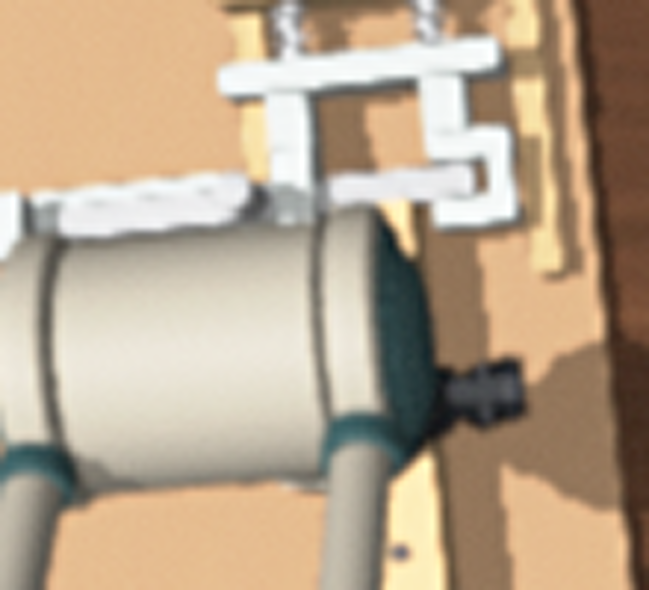

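The top view shows the bolt in its keeper, the cleat's right edge at (414,215) and the right cheek's inner edge at (434,215). That is a gap of about 8 mm against the ideal 8, so the cleat is centred. The force is steady and the stop is about half-way back, so I'm handing in.

```bash
python3 -c "
from plant import bot; print(bot.sign_off())"
```

```text
the job is handed in; nothing more can be done
None
```

The job is handed in: the bolt is home in its keeper, and the long cleat is held centred against it with a steady push of about 12–13 N; I estimate the stop is about half-way back and the cleat's rear end raised by 1–2 mm at most; while easing it in, the push briefly read about 19 N before I backed it off, with the stop hardly moved.

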